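# Start and hold a tool-holder clamping cycle

### The arm

A 7-joint arm with a two-finger parallel gripper is mounted at the origin on the work surface. World frame = base frame: x ahead of the robot, y to its left, z up, the work surface at z = 0. Lengths are in mm, angles in rad, forces in N, time in s.
With the tool pointing down it reaches from about 350 to 900 mm from the base axis. Payload 7.2 kg.
Tool frame: the origin (TCP) lies on the centre line of the jaws, within the pads' length; the fingertips stand robot.tips_ahead ahead of it and the grasp point (between the pads) lies 5 mm behind it (robot.tips_ahead is the distance from the TCP to the fingertips, in mm); z points along the fingers, y is the line along which they close (so a half turn about z gives the same grasp; the last joint's range is limited). The gripper opens to 85 mm and grips with 20 to 120 N. Pads are 22 mm wide; open, the fingers measure 114 mm over their backs; the gripper's body (76 mm by 85 mm) begins 54 mm behind the grasp point. The pads swing forward as they close: fully open they stand 13 mm farther back than shut.
Start: joints at [1.11, 0.411, -0.013, 1.596, 0.006, 1.134, -0.082], TCP at [239.224, -577.408, 245.297] pointing down, gripper open.
Joint ranges: [-2.95, 2.95], [-0.29, 1.99], [-1.47, 1.44], [0.14, 2.54], [-1.03, 4.17], [0.13, 1.85], [-2.86, 2.86]. Speed limits (rad/s): [2.39, 2.39, 3.01, 3.01, 3.14, 3.14, 3.14].

### API

Orientations are given as [roll, pitch, yaw] about the fixed x, y, z axes, in that order (R = Rz(yaw) Ry(pitch) Rx(roll)).
In Python, from workcell import readout, cams, ticket, robot gives the robot as it stands.
- The arm moves only by the shell command python3 -m crank 'ROWS' [OPENING]. ROWS is JSON, a list that holds one entry, the list of rows, each a list of 4 numbers: the shift along the tool's x, y, z as a fraction of full scale, then the turn about the tool's z as a fraction of full scale. A call has 1 to 5 rows; each row shifts and turns the commanded pose from where the row before left it, along the tool's axes as they then stand; what a row does not reach is not made up. Full scale, the value 1, is 4 cm for a shift and 0.08 rad for a turn. A row lasts 1/8 s, in which the tool goes at most 62.5 mm and 10.7 degrees, less where a joint would pass 70% of its speed; a pose out of reach is approached as far as the arm can. A call with a number of a shift or a turn outside -1 to 1 is refused whole. A call with a gripper value outside its range is refused whole. OPENING is the gripper command: -1 is fully open, 1 is shut, values between are in proportion, set as the call begins (- or left out, the last holds). The fingers move at their own pace and stop on an object; the grip force is fixed at half the most. Time passes only in rows, so rows that do not move let the fingers close. It gives the time, the measured TCP pose, the force, the opening and the grip force at its end, in the units of the state.
- readout.state(): the state, without advancing time (a new reading comes with each control period).
- cams.grab_frame(name): name is "side" or "top" or "wrist"; returns a dict with "pixels" (420x560x3 uint8, red, green, blue), "fx", "fy", "cx", "cy" (pixels), "rvec" (rotation vector, rad) and "tvec" (3), from world to camera coordinates, as OpenCV has them. Camera axes: x right, y down, z forward; pixel columns grow to the right and rows downward; lengths in mm; the calibration is good to about 2 mm. The wrist camera is an equidistant fisheye: a pixel r from the principal point sees the ray r / f radians off the axis. A picture is of the moment at which its call begins. There is no depth.
- ticket.job_done(): hands the job in; it is judged then, once.
The state is a dict: "time": time; "qpos": joint angles; "joint_velocities": joint speeds; "tau": joint torques, N m; "eef_pos": TCP position; "tcp_rot": TCP orientation; "contact_force": force on the tool from outside, world axes, zero at the start; "torque": the same for the moment, N m; "finger_gap": opening from 0.0 (shut) to 1.0 (fully open); "grasp_force": force on a finger pad.
Only numpy, scipy, OpenCV 4.12 (cv2) and the standard library are available. Lean on these libraries where they do the work, as an engineer would, in place of code of your own. Each camera call takes 0.05 s, during which the arm holds its last target. There are 200 camera calls.

### The job

Run the clamping unit's cycle from its controls: on the console press down the raised end (the one away from the robot) of the wide rocker switch until it lies flat, then push the square key fully in, then press the big mushroom button on its own pedestal fully down and keep it down: the program finishes while still holding it. Do not press the round key or the narrow bar key, keep strictly to that order, and leave all loose things, including the tool holder in the unit, standing where they are.

Things in the scene. Friction and masses are not known exactly. Their poses are not given: they have to be found in the camera images.
- console: Fixed grey box, 200 mm deep (x) by 280 mm wide (y), top at 50 mm; origin under its centre, own +x points away from the robot (turned up to 0.25 rad). Four modules (rocker, square, round and bar key) stand in a row along its y, 64 mm apart, 30 mm nearer the robot than its centre, in any order, each in a black frame 80 (x) by 50 by 4 mm high.
- rocker_far (a point): Centre of the upper face of the rocker's far half (away from the robot). White paddle of two halves in a shallow V, each 30 mm long (console's x), 28 mm wide. At first the near half is level and the far half slopes up away from the robot, 0.3 rad; pushed straight down here it sinks about 5 mm to level, 68 mm above the table. Hinge across the paddle, 18 mm nearer the robot. Takes 2 to 3 N.
- rocker (a joint): Rocker angle in rad: 0 to 0.05 at the start (far end up, off), 0.30 at its stop (far half level, on). Stays where it is left.
- square_key_top (a point): Centre of the top of the square key, 28 by 28 mm, white, level, 68 mm above the table when out. Pushes straight down 8 mm against about 3 N of friction, and stays in.
- square_key (a joint): Square key travel in m: 0 out, 0.008 fully in; it stays where it is left.
- round_key_top (a point): Centre of the top of the round key (30 mm diameter, white, 68 mm above the table). Not to be pressed.
- round_key (a joint): Round key travel in m: 0 out, 0.008 in; springs back, about 5 N fully in.
- bar_key_top (a point): Centre of the top of the bar key (44 mm along the console's x, 15 mm wide, white, 68 mm above the table). Not to be pressed.
- bar_key (a joint): Bar key travel in m: 0 out, 0.008 in; springs back, about 5 N fully in.
- palm_top (a point): Centre of the top of the black mushroom button, 60 mm diameter (flat top about 44 mm), 90 mm above the table, on a fixed grey pedestal 100 by 100 by 55 mm standing to the left or right of the console. Pushes straight down 10 mm and springs back: 2.4 N to start it, 8 N when fully down.
- palm (a joint): Mushroom button travel in m: 0 released, 0.010 fully down.
- clamp_unit: Fixed grey clamping unit, 120 by 120 by 60 mm, on the other side of the console from the pedestal; origin under its centre. A tool holder stands loosely in its bore.
- held_mid (a point): Middle of the loose steel tool holder in the clamping unit: flange 63 mm diameter, its top 120 mm above the table (point 75 mm above the table). Leave it.
- spare_mid (a point): Middle of a loose steel tool holder standing behind the console, 63 mm diameter, 110 mm tall. Leave it.
- cutter_mid (a point): Middle of a loose dark milling cutter, 80 mm diameter, 42 mm tall. Leave it.
- collet_mid (a point): Middle of a loose steel collet, 32 mm diameter, 36 mm tall, standing on the console's rear strip about 100 mm behind the row of keys, its top 86 mm above the table. Leave it.
- insert_mid (a point): Middle of a loose flat box of inserts, 50 by 80 by 22 mm, in front of the work. Leave it.
- spanner_mid (a point): A point on a loose spanner, 170 mm long, lying behind the console. Leave it.
- bottle_mid (a point): Middle of a loose clear bottle, 64 mm diameter, 150 mm tall, behind on the left. Leave it.

How it is judged (in metres and radians):
On the way, in this order (a step that is already met when the one before it is completed fails the run):
1. the rocker's far end is pressed down, on (value of joint rocker above 0.24 rad), for 0.1 s.
2. the square key is pushed in (value of joint square_key above 0.0055 m), for 0.1 s.
3. the mushroom button is pressed and held (value of joint palm above 0.007 m), for 0.3 s.
At the end, for the whole second after the job is handed in: Rocker on (above 0.24 of 0.30 rad), square key in (above 5.5 of 8 mm), mushroom button still held down (above 7 of 10 mm), round and bar keys not pressed (under 2.5 mm), every loose thing within 15 mm of its start (value of joint rocker above 0.24 rad and value of joint square_key above 0.0055 m and value of joint palm above 0.007 m and value of joint each of round_key, bar_key below 0.0025 m and distance of each of held_mid, spare_mid, cutter_mid, collet_mid, insert_mid, spanner_mid, bottle_mid from where it was at the start of the episode below 0.015 m); the arm keeps its last pose, push and grip.
It fails at once if the square key is pressed before the rocker is on (value of joint square_key above 0.0025 m and value of joint rocker below 0.2 rad).
It fails at once if the mushroom button is pressed before the rocker is on and the square key in (value of joint palm above 0.003 m and (value of joint rocker below 0.2 rad or value of joint square_key below 0.005 m)).
It fails at once if the round key or the bar key is pressed (value of joint any of round_key, bar_key above 0.0025 m).
It fails at once if a loose thing is lifted, knocked or carried (over 15 mm) (distance of any of held_mid, spare_mid, cutter_mid, collet_mid, insert_mid, spanner_mid, bottle_mid from where it was at the start of the episode above 0.015 m).
It also fails if it takes over 43 s, if anything falls off the work surface, if the arm or the gripper's body presses on something with over 40 N, if the wrist force passes 120 N, or if a joint passes its speed limit or range.

## Working session

There is one attempt and no reset: what is moved stays moved. The work goes in short steps, Python scripts to look and compute and a shell command to move; the robot and the scene stay as the last step left them, time stands still between calls to the robot, and variables do not carry over. Pictures are saved under pics/ and viewed, at most 10 in all, crops included, and the job is handed in when it is done.

```bash
mkdir -p pics; python3 - <<'E'
from workcell import readout,cams,ticket,robot
import cv2
print(readout.state()); print(robot.tips_ahead)
for n in ["top","side"]:
    f=cams.grab_frame(n); cv2.imwrite(f"pics/{n}0.png",f["pixels"][:,:,::-1]); print({k:v for k,v in f.items() if k!="pixels"})
E
```

```text
{'time': 0.0, 'qpos': array([ 1.10978697,  0.41189466, -0.0127245 ,  1.59706807,  0.00558828,
        1.13427671, -0.08219989]), 'joint_velocities': array([ 0.00078681, -0.00051181, -0.00012868,  0.00155126,  0.00038631,
       -0.00050708,  0.00024145]), 'tau': array([-1.18094948e-03, -6.00613689e+01,  6.81749023e-01, -2.99404353e+01,
        1.39280601e-02,  1.05757179e-02, -1.22836815e-05]), 'eef_pos': array([ 239.03026444, -576.9673528 ,  244.44640155]), 'tcp_rot': array([-3.13998432e+00,  9.87443981e-05,  3.92840778e-01]), 'contact_force': array([-0.39840393, -0.80197177, -0.41667714]), 'torque': array([ 0.00828623, -0.03374846, -0.01845637]), 'grasp_force': 0.0, 'finger_gap': 1.0021404142280264}
14.0
{'fx': 393.20055131780515, 'fy': 393.20055131780515, 'cx': 278.2071596438636, 'cy': 205.99940631042276, 'rvec': array([ 2.14521247, -2.18023163,  0.15800017]), 'tvec': array([ 46.40482081, 548.16717875, 831.16546228])}
{'fx': 462.3031167070547, 'fy': 462.3031167070547, 'cx': 272.91942228739686, 'cy': 206.34434491256047, 'rvec': array([ 0.62996534, -2.7874753 ,  0.956272  ]), 'tvec': array([512.91465194, 199.51915154, 902.66220588])}
```

View pics/top0.png

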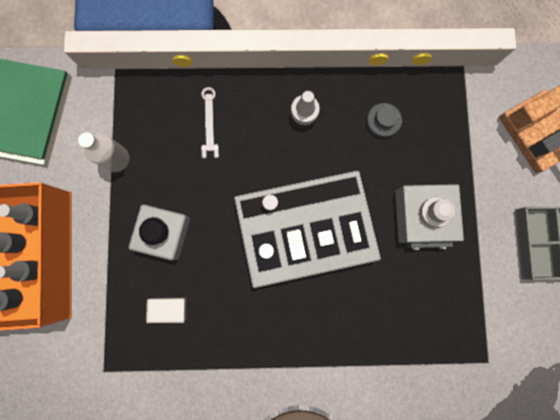

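View pics/side0.png

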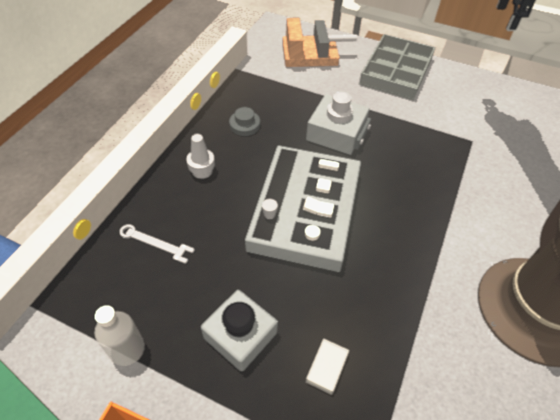

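The top view shows round (266,251), rocker (296,245), square (326,238) and bar (355,232) from left to right. The mushroom button is at (153,232), the collet at (270,203), and the clamp with its holder at about (437,211). The side view shows the same order.

```bash
cat > h.py <<'E'
import numpy as np,cv2
from workcell import cams,readout
def ray(f,u,v):
    R=cv2.Rodrigues(f["rvec"])[0]; 
    return -R.T@f["tvec"], R.T@np.array([(u-f["cx"])/f["fx"],(v-f["cy"])/f["fy"],1])
def onz(f,uv,z):
    o,d=ray(f,*uv); return (o+d*(z-o[2])/d[2])[:2]
def pix(f,p): 
    return cv2.projectPoints(np.array([p],float),f["rvec"],f["tvec"],np.array([[f["fx"],0,f["cx"]],[0,f["fy"],f["cy"]],[0,0,1]]),None)[0].ravel()
def blobs(m,lo,hi):
    n,l,s,c=cv2.connectedComponentsWithStats(m.astype(np.uint8)*255)
    return [(c[i],s[i,4],cv2.minAreaRect(np.argwhere(l==i)[:,::-1].astype(np.float32))) for i in range(1,n) if lo<s[i,4]<hi]
E
python3 - <<'E'
from h import *
for n,box,pb in [("top",(225,170,385,290),(130,200,190,265)),("side",(290,150,350,250),(200,290,280,370))]:
    f=cams.grab_frame(n); g=f["pixels"].min(2).astype(int)
    x0,y0,x1,y1=box
    m=np.zeros(g.shape,bool); m[y0:y1,x0:x1]=g[y0:y1,x0:x1]>225
    for c,a,r in blobs(m,40,2000): print(n,"white",c.round(1),a,np.round(r[1],1),round(r[2]),onz(f,c,68).round(1))
    x0,y0,x1,y1=pb
    m[:]=0; m[y0:y1,x0:x1]=g[y0:y1,x0:x1]<30
    for c,a,r in blobs(m,200,3000): print(n,"dark",c.round(1),a,np.round(r[0],1),np.round(r[1],1),onz(f,c,85).round(1))
# console outline, top
f=cams.grab_frame("top")
for uv in [(235,196),(360,172),(380,260),(254,287)]: print("corner",onz(f,uv,50).round(1))
for n,uv,z in [("collet",(270,203),86),("cutter",(385,118),42),("held",(443,210),120),("insert",(166,311),22),("bottle",(87,140),150)]: print(n,onz(f,uv,z).round())
E
```

```text
top white [270.  201.7] 123 [12.1 11.6] 63 [554.   55.5]
top white [355.1 231.1] 133 [20.1  6.3] 76 [ 488.7 -122.9]
top white [296.  244.6] 358 [27.8 13. ] 77 [462.6   2.3]
top white [325.5 237.5] 162 [12.9 12.6] 79 [476.4 -60.1]
top white [265.9 250.6] 146 [13. 12.] 90 [451.2  65.4]
side white [328.5 163. ] 86 [19.1  4.6] 10 [ 487.5 -122.8]
side white [323.5 183.6] 128 [12.6 10.2] 11 [475.5 -61. ]
side white [318.8 205.5] 309 [28.  11.7] 16 [462.4  -0.5]
side white [312.2 230.7] 133 [12.7 12. ] 45 [450.6  64.8]
corner [570.2 131.1]
corner [ 619.5 -143.2]
corner [ 427.4 -177.6]
corner [375.7  91.7]
collet [549.  55.]
cutter [ 745. -207.]
held [ 525. -290.]
insert [326. 283.]
bottle [668. 407.]
```

```bash
python3 -m crank '[[[0,0,0,0.82],[0,0,0,0.82],[0,0,0,0.82],[0,0,0,0],[0,0,0,0]]]' 1
cat > to.py <<'E'
import sys
from h import *
from scipy.spatial.transform import Rotation as Ro
s=readout.state(); t=np.array(eval(sys.argv[1]),float)
R=Ro.from_euler("xyz",s["tcp_rot"]).as_matrix()
print(s["time"],s["eef_pos"].round(1),s["tcp_rot"].round(3),s["contact_force"].round(1)); print("units",(R.T@(t-s["eef_pos"])/40).round(3))
E
python3 - <<'E'
from h import *
P={}
for n,pb in [("top",(138,208,170,252)),("side",(215,295,262,345))]:
    f=cams.grab_frame(n); g=f["pixels"].max(2).astype(int)
    x0,y0,x1,y1=pb; m=np.zeros(g.shape,bool); m[y0:y1,x0:x1]=g[y0:y1,x0:x1]<60
    for c,a,r in blobs(m,60,3000): print(n,c.round(1),a,np.round(r[0],1),np.round(r[1],1),onz(f,r[0],80).round(1),onz(f,r[0],90).round(1))
    cv2.imwrite(f"pics/p_{n}.png",cv2.resize(f["pixels"][y0-15:y1+15,x0-15:x1+15,::-1],None,fx=6,fy=6,interpolation=cv2.INTER_NEAREST))
E
python3 to.py "[483,6,200]"
```

```text
time: 0.88
eef_pos: [239.2, -577.4, 245.2]
tcp_rot: [-3.142, 0.0, 0.197]
contact_force: [0.2, 0.1, 0.3]
finger_gap: 0.0
grasp_force: 0.0
top [153.2 231.2] 588 [153.5 231. ] [26. 27.] [495.  296.1] [494.3 293.1]
side [238.4 321.8] 440 [238. 319.] [32. 30.] [493.6 299.6] [491.1 303.3]
0.975 [ 239.2 -577.4  245.3] [ 3.142 -0.     0.197] [-0.5  0.   0.8]
units [  8.83  -13.11    1.132]
```

View pics/p_top.png

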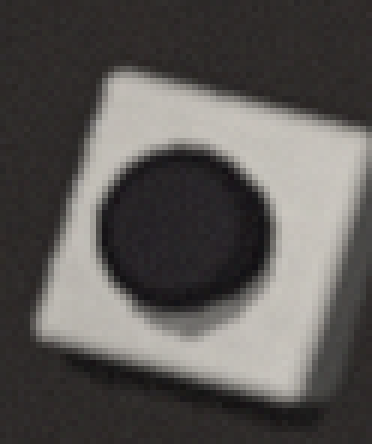

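The crop shows the round black cap centred on its pedestal, at top-image pixel (153,231), which puts the palm at about (494,296). Next I travel to above the rocker.

```bash
python3 -m crank '[[[0.6,-0.9,0,0],[0.6,-0.9,0,0],[0.6,-0.9,0,0],[0.6,-0.9,0,0],[0.6,-0.9,0,0]]]' 1 | head -3
python3 -m crank '[[[0.6,-0.9,0,0],[0.6,-0.9,0,0],[0.6,-0.9,0,0],[0.6,-0.9,0,0],[0.6,-0.9,0,0]]]'| head -3
python3 -m crank '[[[0.7,-0.9,0,0],[0.7,-0.9,0,0],[0.7,-0.9,0,0],[0.7,-0.9,0,0],[0,0,0,0]]]'| head -3
python3 to.py "[483,6,130]"
```

```text
time: 1.6
eef_pos: [322.3, -376.2, 245.5]
tcp_rot: [3.141, -0.0, 0.197]
time: 2.22
eef_pos: [405.0, -176.3, 245.6]
tcp_rot: [3.141, -0.001, 0.196]
time: 2.85
eef_pos: [487.4, -10.8, 245.5]
tcp_rot: [-3.14, -0.001, 0.202]
2.85 [487.4 -10.8 245.5] [-3.14e+00 -1.00e-03  2.02e-01] [-0.6 -0.7  0.5]
units [-0.028 -0.431  2.887]
```

```bash
python3 -m crank '[[[0,-0.45,0.9,0],[0,0,0.9,0],[0,0,0.7,0],[0,0,0,0],[0,0,0,0]]]' | head -4
python3 to.py "[483,6,90]"; python3 - <<'E'
from h import *
f=cams.grab_frame("wrist"); cv2.imwrite("pics/w1.png",f["pixels"][:,:,::-1])
f=cams.grab_frame("side"); cv2.imwrite("pics/s1.png",cv2.resize(f["pixels"][100:300,200:420,::-1],None,fx=3,fy=3))
E
```

```text
time: 3.48
eef_pos: [483.3, 2.7, 146.3]
tcp_rot: [3.141, -0.001, 0.196]
contact_force: [0.5, -0.3, 0.5]
3.475 [483.3   2.7 146.3] [ 3.141e+00 -1.000e-03  1.960e-01] [ 0.5 -0.3  0.5]
units [ 0.006 -0.082  1.407]
```

View pics/w1.png

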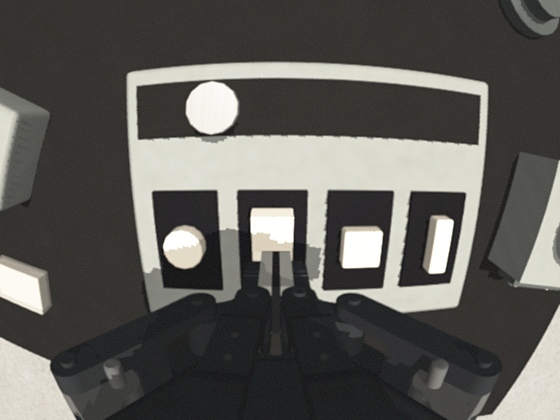

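View pics/s1.png

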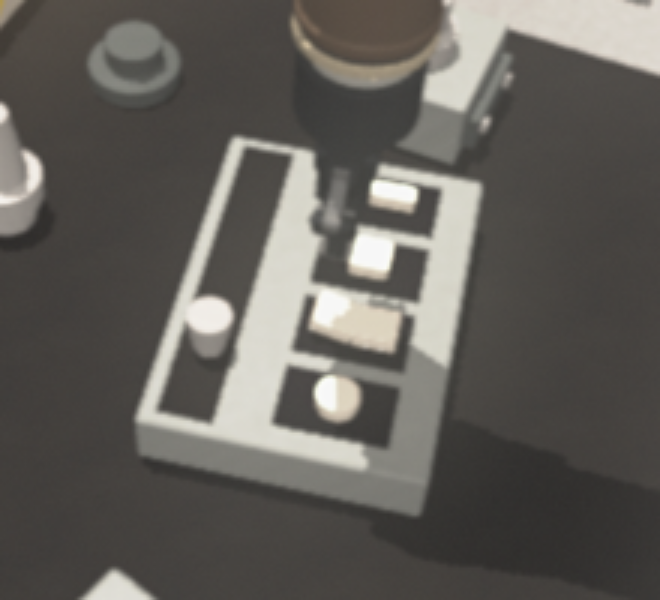

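The wrist view shows the shut fingertip at (275,255), lined up with the white rocker at (273,230). The square key is to its right at (361,247). I'll descend in steps.

```bash
python3 -m crank '[[[0,-0.05,0.7,0],[0,0,0.6,0],[0,0,0.1,0],[0,0,0,0]]]' | head -4
python3 -m crank '[[[0,0,0.08,0],[0,0,0.08,0],[0,0,0,0]]]' | head -4
python3 to.py "[481,6,82]"
```

```text
time: 4.08
eef_pos: [483.0, 5.1, 90.1]
tcp_rot: [3.141, -0.001, 0.196]
contact_force: [-0.7, -0.0, 0.2]
time: 4.45
eef_pos: [482.8, 5.1, 83.1]
tcp_rot: [3.141, -0.001, 0.196]
contact_force: [0.6, -0.2, 1.9]
4.45 [482.8   5.1  83.1] [ 3.141e+00 -1.000e-03  1.960e-01] [ 0.6 -0.2  1.9]
units [-0.04  -0.031  0.028]
```

```bash
python3 -m crank '[[[0,0,0.03,0],[0,0,0.03,0],[0,0,0,0]]]' | head -4
python3 -m crank '[[[0,0,0.03,0],[0,0,0.03,0],[0,0,0,0]]]' | head -4
```

```text
time: 4.82
eef_pos: [483.0, 5.1, 81.9]
tcp_rot: [3.141, -0.001, 0.196]
contact_force: [-3.7, 0.1, 20.7]
time: 5.2
eef_pos: [483.1, 5.1, 81.6]
tcp_rot: [3.14, -0.002, 0.196]
contact_force: [-12.0, -0.3, 47.4]
```

The rocker is at its stop, since the tip is at the level height and the force has risen sharply. I'll lift and go to the square key.

```bash
python3 -m crank '[[[0,0,-0.5,0],[0,0,-0.5,0],[0,0,-0.3,0],[0,0,0,0],[0,0,0,0]]]' | head -4
python3 to.py "[476,-60.5,90]"; python3 - <<'E'
from h import *
f=cams.grab_frame("wrist"); cv2.imwrite("pics/w2.png",f["pixels"][:,:,::-1])
E
```

```text
time: 5.82
eef_pos: [481.9, 5.0, 129.4]
tcp_rot: [-3.141, 0.001, 0.196]
contact_force: [-0.3, 0.5, -0.4]
5.825 [481.9   5.  129.4] [-3.141e+00  1.000e-03  1.960e-01] [-0.3  0.5 -0.4]
units [-0.462  1.577  0.985]
```

View pics/w2.png

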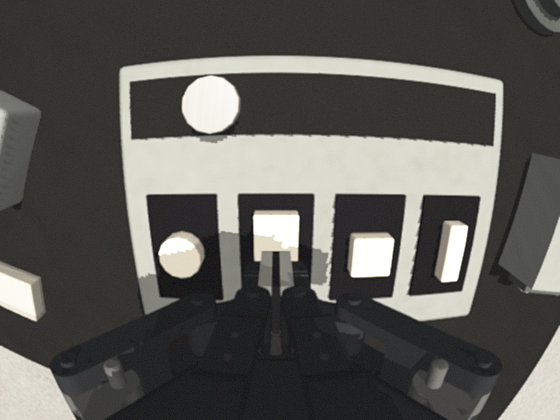

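The far half of the rocker at (276,235) now looks shorter and level. The square key is untouched at (371,255).

```bash
python3 -m crank '[[[-0.2,0.8,0,0],[-0.26,0.78,0,0],[0,0,0.6,0],[0,0,0.25,0],[0,0,0,0]]]' | head -4
python3 -m crank '[[[0,0,0.1,0],[0,0,0.1,0],[0,0,0,0]]]' | head -4
python3 to.py "[476,-60.5,74]"
```

```text
time: 6.5
eef_pos: [476.0, -59.8, 95.2]
tcp_rot: [-3.141, 0.002, 0.197]
contact_force: [-0.5, 0.6, 0.3]
time: 6.88
eef_pos: [476.7, -60.3, 88.0]
tcp_rot: [3.142, 0.0, 0.196]
contact_force: [0.3, -0.6, -0.8]
6.875 [476.7 -60.3  88. ] [3.142 0.    0.196] [ 0.3 -0.6 -0.8]
units [-0.017  0.001  0.351]
```

```bash
python3 -m crank '[[[0,0,0.1,0],[0,0,0.1,0],[0,0,0.08,0],[0,0,0,0]]]' | head -4
python3 -m crank '[[[0,0,0.05,0],[0,0,0.04,0],[0,0,0,0]]]' | head -4
```

```text
time: 7.38
eef_pos: [476.6, -60.4, 76.6]
tcp_rot: [-3.141, 0.0, 0.196]
contact_force: [-0.0, -0.5, -1.0]
time: 7.75
eef_pos: [476.7, -60.4, 73.9]
tcp_rot: [3.141, 0.0, 0.196]
contact_force: [-3.9, 0.6, 11.2]
```

```bash
python3 -m crank '[[[0,0,0.03,0],[0,0,0,0]]]' | head -4
python3 -m crank '[[[0,0,-0.6,0],[0,0,-0.7,0],[0,0,-0.5,0],[0,0,0,0],[0,0,0,0]]]' | head -4
python3 to.py "[494,296,140]"; python3 - <<'E'
from h import *
f=cams.grab_frame("wrist"); cv2.imwrite("pics/w3.png",f["pixels"][:,:,::-1])
E
```

```text
time: 8.0
eef_pos: [476.7, -60.5, 73.6]
tcp_rot: [3.141, -0.0, 0.196]
contact_force: [-7.1, 0.0, 22.7]
time: 8.62
eef_pos: [476.2, -60.5, 143.3]
tcp_rot: [-3.141, 0.001, 0.196]
contact_force: [-0.3, 0.4, -1.3]
8.625 [476.2 -60.5 143.3] [-3.141e+00  1.000e-03  1.960e-01] [-0.3  0.4 -1.3]
units [ 2.171 -8.657  0.083]
```

View pics/w3.png

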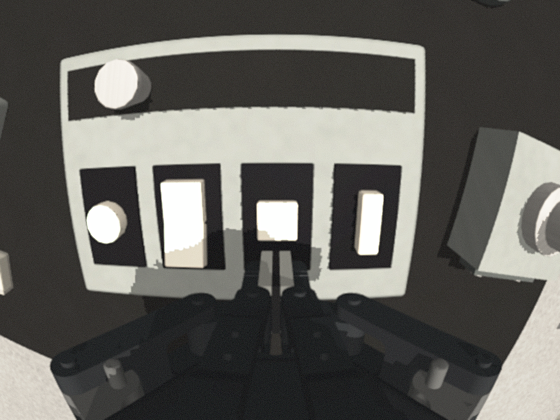

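The square key at (277,221) no longer shows a side wall, so it is in. The rocker at (184,223) is tilted the other way, so it is on. Next is the palm button.

```bash
python3 -m crank '[[[0.22,-0.87,0,0],[0.22,-0.87,0,0],[0.22,-0.87,0,0],[0.22,-0.87,0,0],[0.22,-0.87,0,0]]]' | head -2
python3 -m crank '[[[0.22,-0.87,0,0],[0.22,-0.87,0,0],[0.22,-0.87,0,0],[0.22,-0.87,0,0],[0.2,-0.83,0,0]]]' | head -2
python3 -m crank '[[[0,0,0.5,0],[0,0,0.2,0],[0,0,0,0],[0,0,0,0]]]' | head -4
python3 to.py "[494,296,104]"; python3 - <<'E'
from h import *
f=cams.grab_frame("side"); cv2.imwrite("pics/s3.png",cv2.resize(f["pixels"][230:400,150:330,::-1],None,fx=3,fy=3))
E
```

```text
time: 9.3
eef_pos: [485.4, 119.8, 143.0]
time: 9.93
eef_pos: [494.2, 297.2, 142.7]
time: 10.42
eef_pos: [495.1, 295.9, 116.4]
tcp_rot: [3.142, -0.0, 0.195]
contact_force: [0.1, 0.6, 0.3]
10.425 [495.1 295.9 116.4] [ 3.142 -0.     0.195] [0.1 0.6 0.3]
units [-0.026 -0.007  0.309]
```

View pics/s3.png

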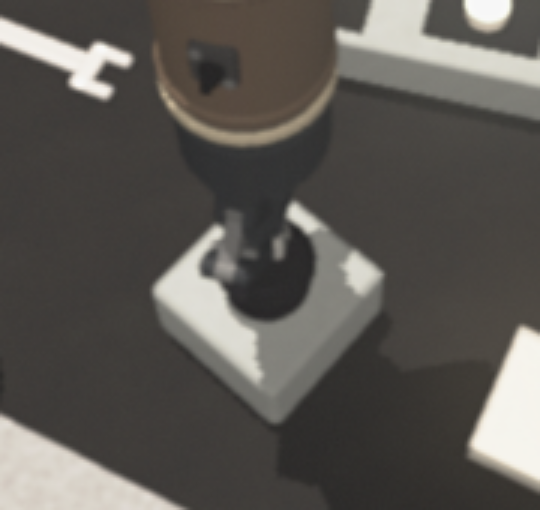

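The side crop shows the fingers centred over the black cap at (265,270). I'll press it down now; TCP z = 94 is the full 10 mm.

```bash
python3 -m crank '[[[0,0,0.2,0],[0,0,0.15,0],[0,0,0.1,0],[0,0,0.1,0],[0,0,0,0]]]' | head -4
python3 -m crank '[[[0,0,0.04,0],[0,0,0,0],[0,0,0,0]]]' | head -4
```

```text
time: 11.1
eef_pos: [495.0, 296.1, 94.4]
tcp_rot: [3.141, -0.0, 0.196]
contact_force: [-0.8, -1.3, 6.9]
time: 11.48
eef_pos: [495.1, 296.2, 94.0]
tcp_rot: [3.141, -0.001, 0.196]
contact_force: [-3.9, -4.5, 16.8]
```

```bash
python3 -m crank '[[[0,0,0,0],[0,0,0,0],[0,0,0,0],[0,0,0,0]]]' | head -4; python3 -c "
from workcell import ticket; print(ticket.job_done())"
```

```text
time: 11.98
eef_pos: [495.0, 296.2, 94.0]
tcp_rot: [3.141, -0.001, 0.196]
contact_force: [-3.1, -4.2, 17.3]
the job is handed in; nothing more can be done
None
```

I set the rocker on, pushed the square key in and pressed the mushroom button to its stop, in that order, and handed the job in at about 12 s with the button still held; the hand-in returned no verdict.

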